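# Cure the rocking seal bed

### The arm

A 6-joint arm with a two-finger parallel gripper is mounted at the origin on the work surface. World frame = base frame: x ahead of the robot, y to its left, z up, the work surface at z = 0. Lengths are in mm, angles in rad, forces in N, time in s.
With the tool pointing down it reaches from about 275 to 850 mm from the base axis. Payload 19 kg.
Tool frame: the origin (TCP) lies at the very end of the fingers, on their centre line; the grasp point (between the pads) lies 19 mm behind it; z points along the fingers, y is the line along which they close (so a half turn about z gives the same grasp; the last joint's range is limited). The gripper opens to 85 mm and grips with 20 to 120 N. Pads are 22 mm wide; open, the fingers measure 114 mm over their backs; the gripper's body (76 mm by 85 mm) begins 54 mm behind the grasp point. The pads swing forward as they close: fully open they stand 13 mm farther back than shut.
Start: joints at [1.12, 0.15, 1.437, -0, 1.554, -0.134], TCP at [179.132, 546.353, 231.267] pointing down, gripper open.
Joint ranges: [-2.8, 2.8], [-0.68, 2.1], [0.12, 2.68], [-1.39, 4.53], [0.16, 2.79], [-2.81, 2.81]. Speed limits (rad/s): [1.89, 1.89, 2.22, 3.01, 3.01, 3.01].

### API

Orientations are given as a 3x3 rotation matrix whose columns are the frame's x, y, z axes.
In Python, from workcell import manip, grab_frame gives the robot as it stands. The module is installed in compiled form; this text tells all that it offers.
- The arm moves only by the shell command python3 -m inch 'ROWS' [OPENING] [FORCE]. ROWS is text: rows parted by semicolons, each of 6 numbers parted by spaces: the shift along the tool's x, y, z normalised to -1 to 1, where 1 is 20 cm, then the turn, a rotation vector about the tool's x, y, z normalised to -1 to 1, where 1 is 180 degrees. In form: x y z rx ry rz; .... A call has 1 to 8 rows; each row is the pose to reach, as a shift and turn from the pose commanded when the call began, along the tool's axes at that moment, turning the shorter way round; what a row does not reach only later rows make up. A row lasts 1/8 s, in which the tool goes at most 62.5 mm and 10.7 degrees, less where a joint would pass 70% of its speed; a pose out of reach is approached as far as the arm can. A call with a number of a shift or a turn outside -1 to 1 is refused whole. A call with a gripper value outside its range is refused whole. OPENING is the opening, from -1 (shut) to 1 (fully open), set as the call begins (- or left out, the last holds). The fingers move at their own pace and stop on an object; FORCE is the grip in N (left out, the last holds). Time passes only in rows, so rows that repeat a pose let the fingers close. It gives the time, the measured TCP pose, the force, the opening and the grip force at its end, in the units of the state.
- manip.observe(): the state, without advancing time (a new reading comes with each control period).
- grab_frame(name): name is "scene" or "top" or "wrist"; returns a dict with "img" (480x640x3 uint8, red, green, blue), "intrinsics" (3x3 intrinsics, pixels), "k1" (the pictures are not rectified: a ray, as slopes to the right and down, at radius r is drawn at 1 + k1 r^2 times it, then the intrinsics apply), "R" (3x3) and "t" (3): a world point X has camera coordinates R X + t. Camera axes: x right, y down, z forward; pixel columns grow to the right and rows downward; lengths in mm; the calibration is good to about 2 mm. A picture is of the moment at which its call begins. There is no depth.
- manip.sign_off(): hands the job in; it is judged then, once.
The state is a dict: "time_s": time; "joints": joint angles; "qvel": joint speeds; "joint_efforts": joint torques, N m; "tcp_pos": TCP position; "eef_rot": TCP orientation; "ft_force": force on the tool from outside, world axes, zero at the start; "moment": the same for the moment, N m; "width": opening from 0.0 (shut) to 1.0 (fully open); "finger_force": force on a finger pad.
Only numpy, scipy, OpenCV 4.12 (cv2) and the standard library are available. Lean on these libraries where they do the work, as an engineer would, in place of code of your own. Each camera call takes 0.05 s, during which the arm holds its last target. There are 200 camera calls.

### The job

Press gently on the corners of the aluminium plate, one after another, until you find the corner that rocks (it sinks under the push). Then press that corner's hinged shim leaf down flat and leave the other three shims standing. Press only, with the fingertips; do not push or pick up the stones and tools lying around the plate.

Things in the scene. Friction and masses are not known exactly. Their poses are not given: they have to be found in the camera images.
- plate: Bare aluminium plate, 220 (its x) x 160 (its y) x 16 mm, with a small steel vice holding a stone fixed on its middle (66 x 60 mm, 36 mm high). Origin: centre of the plate's TOP face, 34 mm above the table; x along the long side, z up. Held by a sprung central stud, it cannot be shifted or lifted. At rest it is level, so looking does not tell which corner rocks.
- bed: Fixed steel block under the plate, on the table; origin at its underside, below the plate's centre, same axes. It hides a seat under each plate corner. Three corners are solid; under one, at random, the seat is 6 mm low: pushed, that corner sinks up to 6 mm (spring, about 1 N per mm, bottoms near 7 N), the opposite one lifts, and it springs back when let go.
- corner_a (a point): Place to press the plate's +x +y corner: the middle of a 20 mm dark flush screw head on the top face, at (+93, +62) mm in the plate's frame. It moves with the plate. The bare area here is about 38 x 36 mm.
- corner_b (a point): Place to press the plate's +x -y corner: the middle of a 20 mm dark flush screw head on the top face, at (+93, -62) mm in the plate's frame. It moves with the plate. The bare area here is about 38 x 36 mm.
- corner_c (a point): Place to press the plate's -x -y corner: the middle of a 20 mm dark flush screw head on the top face, at (-93, -62) mm in the plate's frame. It moves with the plate. The bare area here is about 38 x 36 mm.
- corner_d (a point): Place to press the plate's -x +y corner: the middle of a 20 mm dark flush screw head on the top face, at (-93, +62) mm in the plate's frame. It moves with the plate. The bare area here is about 38 x 36 mm.
- shim_a (a joint): Angle (rad) of the +x +y corner's hinged shim: 0 to 0.03 = standing (raised about 24 degrees), 0.42 = flat on the plate. Stiff hinge (about 3 N at the leaf's end): it stays where left. At the rocking corner it goes fully down and its heel fills the gap; at a solid corner its heel meets the seat after about 0.05 rad, and forcing it only jacks the plate out of level.
- shim_b (a joint): Angle (rad) of the +x -y corner's hinged shim: 0 to 0.03 = standing (raised about 24 degrees), 0.42 = flat on the plate. Stiff hinge (about 3 N at the leaf's end): it stays where left. At the rocking corner it goes fully down and its heel fills the gap; at a solid corner its heel meets the seat after about 0.05 rad, and forcing it only jacks the plate out of level.
- shim_c (a joint): Angle (rad) of the -x -y corner's hinged shim: 0 to 0.03 = standing (raised about 24 degrees), 0.42 = flat on the plate. Stiff hinge (about 3 N at the leaf's end): it stays where left. At the rocking corner it goes fully down and its heel fills the gap; at a solid corner its heel meets the seat after about 0.05 rad, and forcing it only jacks the plate out of level.
- shim_d (a joint): Angle (rad) of the -x +y corner's hinged shim: 0 to 0.03 = standing (raised about 24 degrees), 0.42 = flat on the plate. Stiff hinge (about 3 N at the leaf's end): it stays where left. At the rocking corner it goes fully down and its heel fills the gap; at a solid corner its heel meets the seat after about 0.05 rad, and forcing it only jacks the plate out of level.
- tip_a (a point): Free end (top face, mid width) of the +x +y corner's shim: dark steel leaf 40 x 20 x 3 mm, hinged at (+68, +62) mm in the plate's frame, 2 mm above its top, reaching along the plate's x towards the middle. Standing, this end is about 19 mm above the plate's top; flat, 3 mm. Press it down about 8 mm back from the end, towards the hinge.
- tip_b (a point): Free end (top face, mid width) of the +x -y corner's shim: dark steel leaf 40 x 20 x 3 mm, hinged at (+68, -62) mm in the plate's frame, 2 mm above its top, reaching along the plate's x towards the middle. Standing, this end is about 19 mm above the plate's top; flat, 3 mm. Press it down about 8 mm back from the end, towards the hinge.
- tip_c (a point): Free end (top face, mid width) of the -x -y corner's shim: dark steel leaf 40 x 20 x 3 mm, hinged at (-68, -62) mm in the plate's frame, 2 mm above its top, reaching along the plate's x towards the middle. Standing, this end is about 19 mm above the plate's top; flat, 3 mm. Press it down about 8 mm back from the end, towards the hinge.
- tip_d (a point): Free end (top face, mid width) of the -x +y corner's shim: dark steel leaf 40 x 20 x 3 mm, hinged at (-68, +62) mm in the plate's frame, 2 mm above its top, reaching along the plate's x towards the middle. Standing, this end is about 19 mm above the plate's top; flat, 3 mm. Press it down about 8 mm back from the end, towards the hinge.
- seal_lion: Bystander, loose, leave it alone: olive stone seal, 30 mm square, about 65 mm tall, with a carved lump on top. Origin at the centre of its underside.
- seal_roof: Bystander, loose, leave it alone: pale green stone seal, 24 mm square, 42 mm tall. Origin at the centre of its underside.
- rough_stone: Bystander, loose, leave it alone: grey unworked stone block 48 x 36 x 26 mm. Origin at the centre of its underside.
- graver: Bystander, loose, leave it alone: hand graver, wooden handle and thin steel shaft, 150 mm long, lying. Origin at the centre of its underside.
- blower: Bystander, loose, leave it alone: grey rubber dust blower, a 68 mm bulb with a pointed nozzle, 115 mm tall. Origin at the centre of its underside.
- paste_tin: Bystander, loose, leave it alone: flat round white tin, 68 mm across, 32 mm tall. Origin at the centre of its underside.
- brush: Bystander, loose, leave it alone: flat dust brush with a wooden handle, 180 mm long, lying. Origin at the centre of its underside.

How it is judged (in metres and radians):
On the way, in this order (a step that is already met when the one before it is completed fails the run):
1. with all shims still standing, the fingers press the rocking corner and the plate visibly tilts (2 degrees or more) (angle between plate's own z axis and vertical above 0.035 rad and contact force between the fingers and plate above 1 N and value of joint each of shim_a, shim_b, shim_c, shim_d below 0.12 rad), for 0.05 s.
2. the rocking corner's shim is flat, the other three stand, and the plate is level (((value of joint shim_a above 0.36 rad and value of joint each of shim_b, shim_c, shim_d below 0.15 rad) or (value of joint shim_b above 0.36 rad and value of joint each of shim_a, shim_c, shim_d below 0.15 rad) or (value of joint shim_c above 0.36 rad and value of joint each of shim_a, shim_b, shim_d below 0.15 rad) or (value of joint shim_d above 0.36 rad and value of joint each of shim_a, shim_b, shim_c below 0.15 rad)) and angle between plate's own z axis and vertical below 0.02 rad), for 0.2 s.
At the end, for the whole second after the job is handed in: One shim is flat (joint over 0.36 of 0.42 rad), the other three still stand (under 0.15 rad), and the plate is level (within 0.02 rad), which is so only if the flat shim is that of the rocking corner (all of step 2); the robot touches nothing.
It fails at once if a stone or tool near the plate is pushed, lifted or knocked (moved more than 20 mm) (distance of any of seal_lion, seal_roof, rough_stone, graver, blower, paste_tin, brush from where it was at the start of the episode above 0.02 m).
It fails at once if the plate is pressed with brute force (over 60 N) (contact force between the fingers and plate above 60 N).
It also fails if it takes over 61 s, if anything falls off the work surface, if the arm or the gripper's body presses on something with over 40 N, if the wrist force passes 120 N, or if a joint passes its speed limit or range.

## Working session

There is one attempt and no reset: what is moved stays moved. The work goes in short steps, Python scripts to look and compute and a shell command to move; the robot and the scene stay as the last step left them, time stands still between calls to the robot, and variables do not carry over. Pictures are saved under pics/ and viewed, at most 10 in all, crops included, and the job is handed in when it is done.

```bash
mkdir -p pics; python3 - <<'E'
from workcell import manip, grab_frame
import cv2,numpy as np
for n in ("scene","top"):
    f=grab_frame(n); cv2.imwrite(f"pics/{n}0.png",f["img"][:,:,::-1])
    print(n,f["intrinsics"].tolist(),f["k1"],np.round(f["R"],3).tolist(),np.round(f["t"],1).tolist())
s=manip.observe(); print(s["tcp_pos"],np.round(s["eef_rot"],3).tolist(),s["ft_force"],s["time_s"],s["width"])
E
```

```text
scene [[490.83569541291496, 0.0, 314.3291560052976], [0.0, 490.83569541291496, 241.58541424112045], [0.0, 0.0, 1.0]] -0.12384364422671608 [[0.486, 0.874, -0.001], [0.723, -0.403, -0.561], [-0.49, 0.272, -0.828]] [-281.3, -363.4, 1728.3]
top [[516.9457340480772, 0.0, 319.3863056105162], [0.0, 516.9457340480772, 240.52444822689966], [0.0, 0.0, 1.0]] 0.01953510165260991 [[-0.014, -1.0, -0.002], [-0.998, 0.014, -0.065], [0.065, 0.001, -0.998]] [32.7, 559.2, 1258.2]
[179.04646929 546.17185719 230.7787014 ] [[-0.95, 0.312, -0.0], [0.312, 0.95, -0.001], [0.0, -0.001, -1.0]] [-0.44633358 -0.72987718 -0.01664809] 0.1 0.9986690636289248
```

View pics/scene0.png

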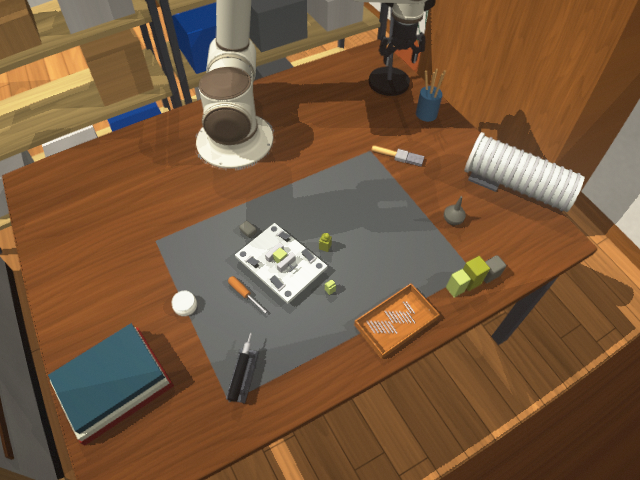

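View pics/top0.png

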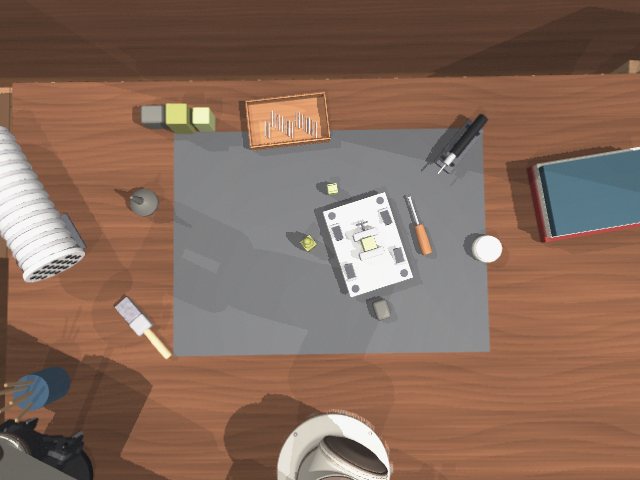

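The top view shows the plate, with its screws near (332,215), (379,202), (405,273) and (355,288), the lion at (308,242), the roof seal at (332,188), the graver at (417,225) and the rough stone at (381,309). Next I'll find the screws precisely in both views.

```bash
cat > h.py <<'E'
import numpy as np,cv2
from workcell import manip, grab_frame
def proj(f,X):
    c=np.asarray(X)@f["R"].T+f["t"]; s=c[:,:2]/c[:,2:]
    s=s*(1+f["k1"]*(s**2).sum(1,keepdims=True)); K=f["intrinsics"]
    return s*[K[0,0],K[1,1]]+K[:2,2]
def platepts(p,P):  # p=x,y,z,yaw ; P in plate frame
    c,s=np.cos(p[3]),np.sin(p[3]); return np.asarray(P)@np.array([[c,s,0],[-s,c,0],[0,0,1]])+p[:3]
SCR=np.array([[93,62,0],[93,-62,0],[-93,-62,0],[-93,62,0.]])
E
python3 - <<'E'
from h import *
ims=[]
for n,(u,v) in (("scene",(282,262)),("top",(367,244))):
    im=grab_frame(n)["img"][v-60:v+60,u-65:u+65,::-1]
    im=cv2.resize(im,None,fx=6,fy=6,interpolation=cv2.INTER_CUBIC)
    for k in range(0,130,10): cv2.putText(im,str(u-65+k),(k*6,8),0,.3,(0,0,255)); cv2.line(im,(k*6,0),(k*6,4),(0,0,255))
    for k in range(0,120,10): cv2.putText(im,str(v-60+k),(0,k*6+4),0,.3,(0,0,255))
    cv2.imwrite(f"pics/{n}_crop.png",im[:600,:780])
E
```

```text
(no output)
```

View pics/scene_crop.png

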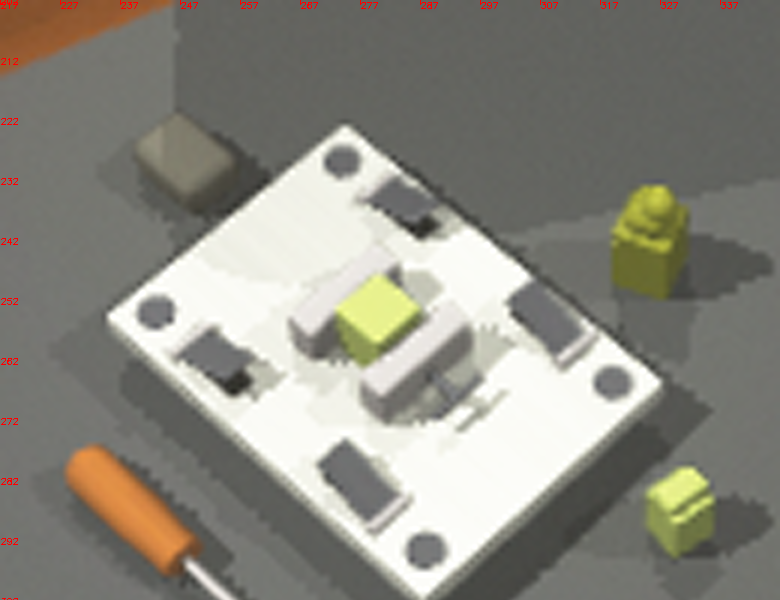

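View pics/top_crop.png

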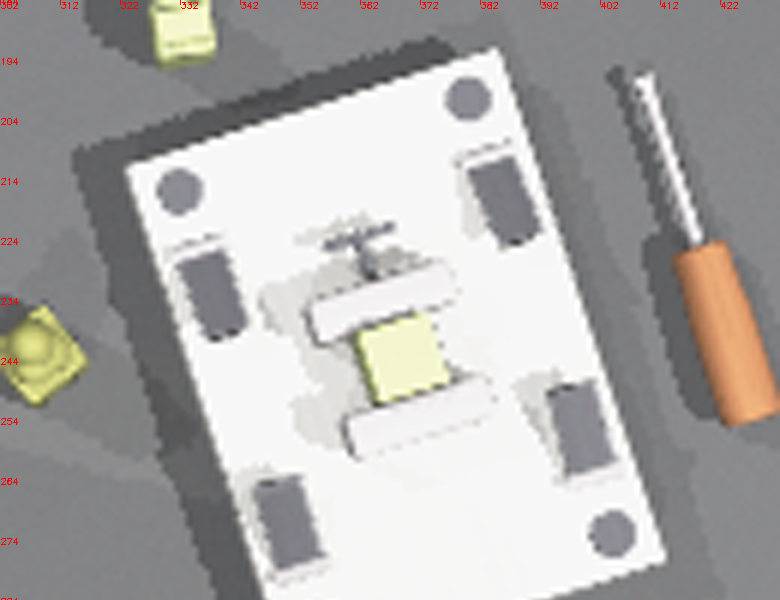

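Both crops show the four screws clearly. In the top view (332,216), (380,200.5) and (404,273), with the fourth near (355.5,288), match (319,266), (288,294), (243,254) and (274,229) in the scene view. I'll fit the plate pose by least squares, and the bystander positions with it.

```bash
cat >> h.py <<'E'
PL=None
E
python3 - <<'E'
from h import *
from scipy.optimize import least_squares
fs,ft=grab_frame("scene"),grab_frame("top")
S=np.array([[319,265.8],[288,293.8],[243,254],[274,228.8]]);T=np.array([[331.8,216],[380,200.5],[404.2,273]])
def r(p):
    X=platepts(p,SCR); return np.r_[(proj(fs,X)-S).ravel(),(proj(ft,X)[:3]-T).ravel()]
o=least_squares(r,[500,-80,34,.3]);p=o.x
print("plate",p.round(3),o.fun.round(1)); print(platepts(p,SCR).round(1).tolist())
def tri(a,b):
    return least_squares(lambda X:np.r_[(proj(fs,X[None])-a).ravel(),(proj(ft,X[None])-b).ravel()],[500,-80,34]).x.round(0)
print("roof top",tri([330,282],[332,188]),"lion top",tri([326.5,234.5],[307.5,241]),"rough top",tri([247,228],[381,308]))
np.save("p.npy",p); print(proj(ft,platepts(p,SCR)).round(1).tolist())
s=manip.observe(); X=s["tcp_pos"]
Rt=s["eef_rot"]; A=platepts(p,SCR); A[:,2]=90
print("shift to above corners, tool units",(((A-X)@Rt)/200).round(4).tolist(), "yaw tool x",np.degrees(np.arctan2(Rt[1,0],Rt[0,0])))
E
```

```text
plate [ 5.47694e+02 -9.34290e+01  3.17390e+01  2.98000e-01] [ 0.1 -0.1  0.  -0.3  0.1  0.1  0.   0.2  0.2  0.   0.1  0.1 -0.1 -0.1]
[[618.4, -6.9, 31.7], [654.8, -125.4, 31.7], [477.0, -180.0, 31.7], [440.6, -61.5, 31.7]]
roof top [685.  -9.  43.] lion top [556.  53.  67.] rough top [ 391. -125.   20.]
[[332.0, 216.0], [380.1, 200.6], [404.1, 272.9], [355.6, 288.6]]
shift to above corners, tool units [[-2.9488, -1.9434, 0.7062], [-3.3064, -2.4499, 0.7064], [-2.5466, -2.9863, 0.7067], [-2.189, -2.4798, 0.7065]] yaw tool x 161.84779828284587
```

The fit is tight (residuals under 0.3 px). The plate top measures z≈32 against the stated 34, which is within the calibration. I'll shut the gripper and fly over to the near corner D.

```bash
python3 -m inch '-1 -1 0 0 0 0;-1 -1 0 0 0 0;-1 -1 0 0 0 0;-1 -1 0 0 0 0;-1 -1 0 0 0 0;-1 -1 0 0 0 0' -1
python3 -m inch '-1 -1 0 0 0 0;-1 -1 0 0 0 0;-1 -1 0 0 0 0;-1 -1 0 0 0 0;-1 -1 0 0 0 0;-1 -1 0 0 0 0;-1 -1 0 0 0 0'
python3 -m inch '-0.19 -0.48 0.4 0 0 -0.196;-0.19 -0.48 0.4 0 0 -0.196;-0.19 -0.48 0.4 0 0 -0.196;-0.19 -0.48 0.4 0 0 -0.196;-0.19 -0.48 0.4 0 0 -0.196;-0.19 -0.48 0.4 0 0 -0.196'
cat >> h.py <<'E'
import sys
def rel(x,y,z):
    s=manip.observe(); p=np.load("p.npy"); p[2]=0
    W=platepts(p,np.array([[x,y,z]]))[0]
    print("units",((W-s["tcp_pos"])@s["eef_rot"]/200).round(4),"tcp",s["tcp_pos"].round(1),"F",s["ft_force"].round(2),
     "rz",(np.degrees(np.arctan2(*s["eef_rot"][[1,0],0]))-np.degrees(p[3])).round(2),"t",s["time_s"])
E
python3 -c "
from h import *
rel(-93,62,60)
import cv2
cv2.imwrite('pics/w.png',grab_frame('wrist')['img'][:,:,::-1])"
```

```text
time_s: 1.05
tcp_pos: [307.7, 292.5, 231.6]
eef_rot: [[-0.949, 0.315, 0.001], [0.315, 0.949, 0.0], [-0.001, 0.0, -1.0]]
ft_force: [-0.6, 0.4, 0.2]
width: -0.001
finger_force: 0.0
time_s: 1.92
tcp_pos: [434.5, 42.5, 231.2]
eef_rot: [[-0.95, 0.311, -0.0], [0.311, 0.95, 0.0], [0.0, 0.0, -1.0]]
ft_force: [0.9, 0.6, -0.4]
width: -0.001
finger_force: 0.0
time_s: 2.68
tcp_pos: [440.9, -60.5, 151.6]
eef_rot: [[-0.956, -0.294, 0.0], [-0.294, 0.956, -0.0], [-0.0, -0.0, -1.0]]
ft_force: [-0.9, 0.5, 0.8]
width: 0.001
finger_force: 0.0
units [ 0.0032 -0.0038  0.458 ] tcp [440.9 -60.5 151.6] F [-0.88  0.51  0.77] rz -179.99 t 2.675
```

View pics/w.png

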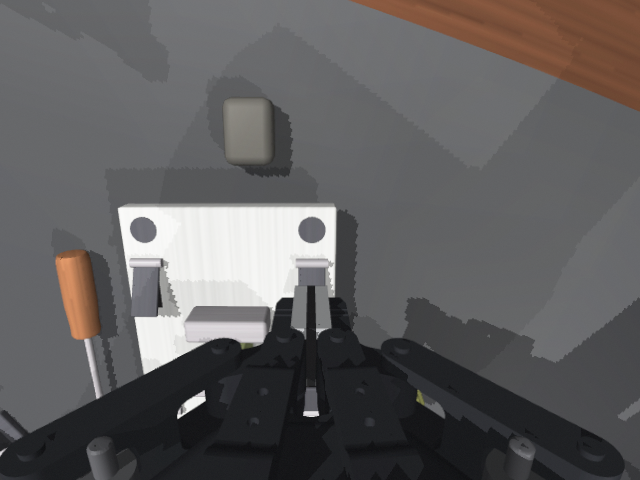

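The wrist view shows screws C at (143,230) and D at (312,230), with the fingers at column 311, in line with D. I'll check this against the fit, then descend to z=50.

```bash
python3 -c "
from h import *
f=grab_frame('wrist');p=np.load('p.npy');p[2]=34
print(proj(f,platepts(p,SCR[2:])).round(1))"
python3 -m inch '0 0 0.2 0 0 0;0 0 0.4 0 0 0;0 0 0.5 0 0 0;0 0 0.5 0 0 0'
python3 -m inch '0 0 0 0 0 0;0 0 0.04 0 0 0;0 0 0.06 0 0 0;0 0 0.07 0 0 0;0 0 0.07 0 0 0'
python3 -m inch '0 0 0.005 0 0 0;0 0 0.01 0 0 0;0 0 0.01 0 0 0'
python3 -m inch '0 0 0.005 0 0 0;0 0 0.01 0 0 0;0 0 0.01 0 0 0'
```

```text
[[140.2 230.7]
 [308.  230.9]]
time_s: 3.28
tcp_pos: [440.1, -61.0, 50.4]
eef_rot: [[-0.956, -0.294, -0.002], [-0.294, 0.956, 0.001], [0.002, 0.001, -1.0]]
ft_force: [-0.1, 0.2, -0.0]
width: 0.0
finger_force: 0.0
time_s: 3.9
tcp_pos: [440.8, -61.4, 37.3]
eef_rot: [[-0.956, -0.294, -0.0], [-0.294, 0.956, -0.0], [0.0, -0.0, -1.0]]
ft_force: [0.1, -0.8, 0.4]
width: 0.002
finger_force: 0.0
time_s: 4.28
tcp_pos: [440.8, -61.4, 35.3]
eef_rot: [[-0.956, -0.295, -0.0], [-0.295, 0.956, -0.0], [0.0, -0.0, -1.0]]
ft_force: [0.4, 0.2, -0.0]
width: 0.001
finger_force: 0.0
time_s: 4.65
tcp_pos: [440.9, -61.5, 33.4]
eef_rot: [[-0.956, -0.295, 0.0], [-0.295, 0.956, -0.0], [-0.0, -0.0, -1.0]]
ft_force: [-0.1, 0.1, 5.4]
width: 0.004
finger_force: 2.1
```

```bash
python3 -m inch '0 0 0.005 0 0 0;0 0 0.005 0 0 0;0 0 0.005 0 0 0'
```

```text
time_s: 5.03
tcp_pos: [440.9, -61.5, 33.0]
eef_rot: [[-0.956, -0.295, 0.0], [-0.295, 0.956, -0.0], [-0.0, -0.0, -1.0]]
ft_force: [-6.8, 1.4, 16.4]
width: -0.002
finger_force: 8.1
```

D is solid (16 N for about 1 mm). Next is C, at tool y −124 mm.

```bash
python3 -m inch '0 0 -0.1 0 0 0;0 -0.31 -0.1 0 0 0;0 -0.62 -0.1 0 0 0;0 -0.62 -0.1 0 0 0;0 -0.62 -0.03 0 0 0;0 -0.62 -0.02 0 0 0;0 -0.62 -0.02 0 0 0'
python3 -m inch '0 0 0.005 0 0 0;0 0 0.01 0 0 0;0 0 0.015 0 0 0;0 0 0.015 0 0 0'
python3 -m inch '0 0 0.005 0 0 0;0 0 0.005 0 0 0;0 0 0.005 0 0 0'
```

```text
time_s: 5.9
tcp_pos: [477.1, -179.0, 36.0]
eef_rot: [[-0.955, -0.296, -0.001], [-0.296, 0.955, 0.0], [0.001, 0.0, -1.0]]
ft_force: [0.2, -0.7, 0.3]
width: -0.001
finger_force: 0.0
time_s: 6.4
tcp_pos: [477.5, -179.9, 33.5]
eef_rot: [[-0.956, -0.295, 0.0], [-0.295, 0.956, -0.0], [-0.0, -0.0, -1.0]]
ft_force: [-0.3, 1.3, 3.2]
width: -0.001
finger_force: 1.6
time_s: 6.78
tcp_pos: [477.6, -180.0, 33.1]
eef_rot: [[-0.956, -0.295, 0.001], [-0.295, 0.956, -0.0], [-0.001, -0.001, -1.0]]
ft_force: [-3.3, 3.0, 12.7]
width: 0.0
finger_force: 6.6
```

C is also solid. Next is B, along tool x −186 mm, lifting over the leaves first.

```bash
python3 -m inch '0 0 -0.25 0 0 0;-0.25 0 -0.25 0 0 0;-0.5 0 -0.25 0 0 0;-0.75 0 -0.25 0 0 0;-0.93 0 -0.25 0 0 0;-0.93 0 -0.25 0 0 0;-0.93 0 -0.03 0 0 0;-0.93 0 -0.03 0 0 0'
python3 -m inch '0 0 0.01 0 0 0;0 0 0.01 0 0 0;0 0 0.01 0 0 0'
python3 -m inch '0 0 0.01 0 0 0;0 0 0.015 0 0 0;0 0 0.02 0 0 0;0 0 0.02 0 0 0'
```

```text
time_s: 7.78
tcp_pos: [652.8, -124.9, 35.4]
eef_rot: [[-0.956, -0.294, -0.006], [-0.294, 0.956, 0.001], [0.005, 0.003, -1.0]]
ft_force: [-0.4, 0.2, 0.5]
width: 0.002
finger_force: 0.0
time_s: 8.15
tcp_pos: [655.4, -125.3, 37.5]
eef_rot: [[-0.956, -0.294, 0.001], [-0.294, 0.956, -0.001], [-0.001, -0.001, -1.0]]
ft_force: [-0.0, 0.4, -0.7]
width: -0.001
finger_force: 0.0
time_s: 8.65
tcp_pos: [655.1, -125.2, 32.3]
eef_rot: [[-0.956, -0.295, -0.0], [-0.295, 0.956, -0.0], [0.0, -0.0, -1.0]]
ft_force: [-0.9, 0.5, 2.1]
width: 0.005
finger_force: 0.9
```

```bash
python3 -m inch '0 0 0.005 0 0 0;0 0 0.01 0 0 0;0 0 0.01 0 0 0;0 0 0.01 0 0 0'
```

```text
time_s: 9.15
tcp_pos: [655.1, -125.2, 30.4]
eef_rot: [[-0.956, -0.295, -0.0], [-0.295, 0.956, -0.0], [0.0, -0.0, -1.0]]
ft_force: [-1.4, 0.4, 3.2]
width: -0.005
finger_force: 1.9
```

B rocks (3 N, sunk 3.5 mm). I'll press it about 2.2 mm further and hold.

```bash
python3 -m inch '0 0 0.005 0 0 0;0 0 0.01 0 0 0;0 0 0.011 0 0 0;0 0 0.011 0 0 0;0 0 0.011 0 0 0'
python3 -m inch '0 0 0 0 0 0;0 0 0 0 0 0'
python3 -c "
from h import *
p=np.load('p.npy')
cv2.imwrite('pics/press.png',cv2.resize(grab_frame('scene')['img'][202:302,217:347,::-1],None,fx=6,fy=6))"
```

```text
time_s: 9.78
tcp_pos: [655.1, -125.2, 28.3]
eef_rot: [[-0.956, -0.295, -0.0], [-0.295, 0.956, -0.0], [0.0, -0.0, -1.0]]
ft_force: [-2.2, -0.5, 6.3]
width: -0.002
finger_force: 3.2
time_s: 10.02
tcp_pos: [655.1, -125.2, 28.3]
eef_rot: [[-0.956, -0.295, -0.0], [-0.295, 0.956, -0.0], [0.0, -0.0, -1.0]]
ft_force: [-2.6, 0.4, 5.9]
width: 0.005
finger_force: 3.2
```

View pics/press.png

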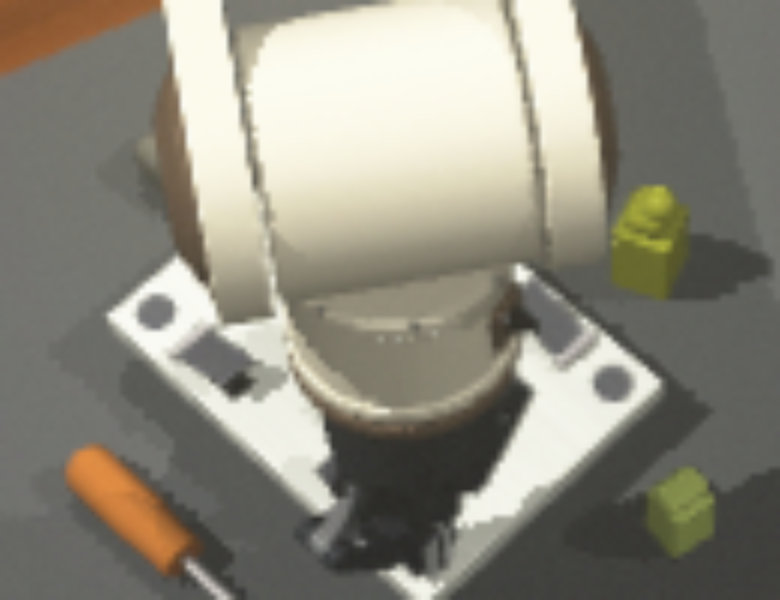

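The lion and roof seal are untouched, and the finger holds B sunk by about 5.5 mm. Next I'll lift and press B's leaf, +57 mm along tool x.

```bash
python3 -m inch '0 0 -0.1 0 0 0;0 0 -0.22 0 0 0;0 0 -0.22 0 0 0;0.15 0 -0.22 0 0 0;0.285 0 -0.22 0 0 0;0.285 0 -0.22 0 0 0;0.285 0 -0.22 0 0 0'
python3 -c "
from h import *
rel(36,-62,56)"
python3 -m inch '0 0 0.04 0 0 0;0 0 0.06 0 0 0;0 0 0.08 0 0 0;0 0 0.1 0 0 0;0 0 0.11 0 0 0;0 0 0.11 0 0 0'
python3 -m inch '0 0 0.01 0 0 0;0 0 0.02 0 0 0;0 0 0.03 0 0 0;0 0 0.03 0 0 0'
```

```text
time_s: 10.95
tcp_pos: [601.1, -141.9, 72.4]
eef_rot: [[-0.956, -0.294, 0.001], [-0.294, 0.956, -0.0], [-0.0, -0.0, -1.0]]
ft_force: [0.3, 0.6, 0.0]
width: 0.002
finger_force: 0.0
units [0.004  0.0001 0.0818] tcp [ 601.1 -141.9   72.4] F [0.28 0.6  0.  ] rz -179.95 t 10.95
time_s: 11.7
tcp_pos: [600.6, -142.0, 50.2]
eef_rot: [[-0.956, -0.294, 0.0], [-0.294, 0.956, -0.0], [0.0, -0.0, -1.0]]
ft_force: [-0.6, 0.5, 1.4]
width: 0.0
finger_force: 1.1
time_s: 12.2
tcp_pos: [600.5, -141.9, 43.9]
eef_rot: [[-0.956, -0.295, -0.0], [-0.295, 0.956, 0.0], [0.0, 0.0, -1.0]]
ft_force: [-1.9, -1.7, 2.7]
width: 0.003
finger_force: 1.4
```

```bash
python3 -m inch '0 0 0.01 0 0 0;0 0 0.02 0 0 0;0 0 0.03 0 0 0;0 0 0.03 0 0 0'
python3 -m inch '0 0 0.005 0 0 0;0 0 0.01 0 0 0;0 0 0.01 0 0 0;0 0 0.01 0 0 0'
```

```text
time_s: 12.7
tcp_pos: [600.6, -141.9, 37.9]
eef_rot: [[-0.956, -0.295, -0.0], [-0.295, 0.956, -0.0], [0.0, 0.0, -1.0]]
ft_force: [-1.2, -0.4, 1.1]
width: -0.001
finger_force: 0.8
time_s: 13.2
tcp_pos: [600.5, -141.9, 36.2]
eef_rot: [[-0.956, -0.295, -0.0], [-0.295, 0.956, -0.0], [0.0, -0.0, -1.0]]
ft_force: [-3.5, 0.7, 4.5]
width: 0.001
finger_force: 2.6
```

```bash
python3 -m inch '0 0 0.005 0 0 0;0 0 0.005 0 0 0;0 0 0.005 0 0 0'
python3 -m inch '0 0 0.005 0 0 0;0 0 0.005 0 0 0;0 0 0.005 0 0 0'
python3 -m inch '0 0 -0.1 0 0 0;0 0 -0.3 0 0 0;0 0 -0.6 0 0 0;0 0 -0.8 0 0 0;0 0.4 -0.8 0 0 0;0 0.8 -0.8 0 0 0;0 1 -0.8 0 0 0;0 1 -0.8 0 0 0'
python3 -m inch '0.5 0.5 0 0 0 0;0.5 0.5 0 0 0 0;0.5 1 0 0 0 0;0.5 1 0 0 0 0;0.5 1 0 0 0 0'
python3 -c "
from h import *
f=np.hstack([cv2.resize(grab_frame('scene')['img'][202:302,217:347,::-1],None,fx=3,fy=3,interpolation=2),cv2.resize(grab_frame('top')['img'][194:294,302:432,::-1],None,fx=3,fy=3,interpolation=2)])
cv2.imwrite('pics/end.png',f)"
```

```text
time_s: 13.58
tcp_pos: [600.6, -142.0, 35.8]
eef_rot: [[-0.956, -0.295, 0.0], [-0.295, 0.956, -0.0], [-0.0, -0.0, -1.0]]
ft_force: [-7.7, -0.2, 12.0]
width: -0.001
finger_force: 6.3
time_s: 13.95
tcp_pos: [600.7, -142.1, 35.5]
eef_rot: [[-0.956, -0.295, 0.001], [-0.295, 0.956, -0.001], [-0.0, -0.001, -1.0]]
ft_force: [-9.5, 0.4, 21.8]
width: -0.0
finger_force: 10.6
time_s: 14.95
tcp_pos: [540.8, 52.2, 195.2]
eef_rot: [[-0.955, -0.298, 0.001], [-0.298, 0.955, 0.0], [-0.001, 0.0, -1.0]]
ft_force: [0.6, -0.7, -0.2]
width: 0.003
finger_force: 0.0
time_s: 15.58
tcp_pos: [386.4, 213.0, 194.8]
eef_rot: [[-0.955, -0.298, 0.001], [-0.298, 0.955, 0.001], [-0.001, 0.0, -1.0]]
ft_force: [0.2, 0.2, 0.7]
width: 0.001
finger_force: 0.0
```

View pics/end.png

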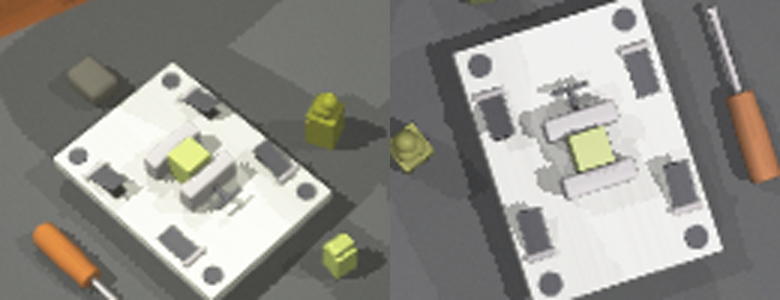

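All objects are in place and the plate looks level. B's leaf, at (180,243) in the left half, looks lower. I'll check it with outlines projected for the standing and flat positions.

```bash
python3 -c "
from h import *
p=np.load('p.npy')
o=[]
for n,(u,v) in (('scene',(278,284)),('top',(380,215))):
    f=grab_frame(n); im=cv2.resize(f['img'][v-22:v+22,u-22:u+22,::-1],None,fx=9,fy=9,interpolation=2)
    for a,c in ((.42,(0,0,255)),(0,(0,255,0))):
        P=np.array([[28 if a else 31,y,z] for y,z in ((-72,3.) if a else (-72,19.),(-52,3.) if a else (-52,19.))])
        q=((proj(f,platepts(p,P))-[u-22,v-22]+.5)*9).astype(int)
        cv2.line(im,tuple(map(int,q[0])),tuple(map(int,q[1])),c,1)
    o.append(im)
cv2.imwrite('pics/chk.png',np.hstack(o))"
```

```text
(no output)
```

View pics/chk.png

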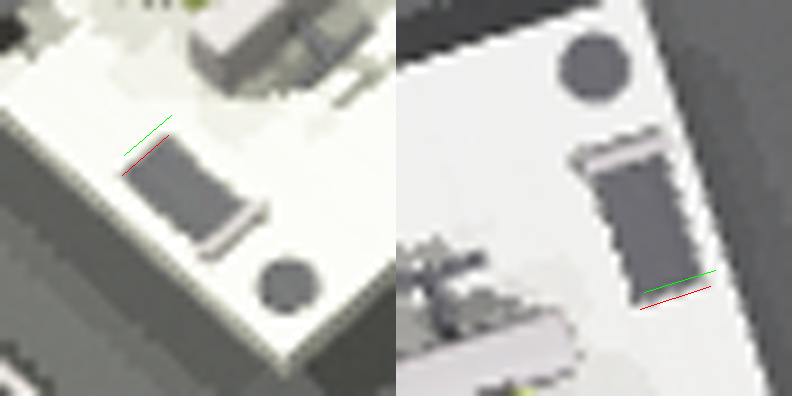

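The leaf end lies on the red (flat) line in both views, so shim B is flat. Nothing is touching the robot, so I'm handing in.

```bash
python3 -c "
from workcell import manip
print(manip.sign_off())"
```

```text
the job is handed in; nothing more can be done
None
```

I found that the far right corner (B in my labelling; the images don't fix the plate's +x end) rocks, pressed its shim flat, left the other three standing and handed the job in at about 16 s; the verdict was not shown.

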